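Pack the soldering tray at the goldsmith's bench

TASK

Pack the dark wooden soldering tray, each thing upright on the floor of its own cell: of its row of three cells the squat glass jar goes in the widest, the square bottle from the crate in the middle one, and the straight white stick in the narrowest, and the black block goes lengthwise in the long cell beside the one with the brass tin. Set each thing down without dropping it, and leave it released. The slim jar, the white cone and the two round bottles do not belong: leave them standing where they are.

Things in the scene. Friction and masses are not known exactly. Their poses are not given: they have to be found in the camera images.
- tray: Fixed dark wooden tray, 144 (x) x 200 (y), walls 18 high, floor 5 thick; origin centre of underside; yaw within 0.4 rad; left or right of the robot. Cells, size x by y, centre x,y (mm). Far (+x) row: WIDE 66x76 at +34,+57; MEDIUM 66x60 at +34,-15; NARROW 66x46 at +34,-72. Near (-x) row: LONG 58x100 at -38,+45; one with a fixed flat brass tin (45 across, 10 high) at -38,-52.
- crate: Fixed open plywood crate, 54 (x) x 134.5 (y) x 36 mm high, walls and floor 6 mm, across the bench from the tray, yaw within 0.4 rad. It holds a snug row along its y axis of three bottles that touch one another and the walls (about 0.6 mm play each). Origin: centre of its underside.
- square_bottle: Wanted. Amber glass bottle, square body 40 x 40 x 50 mm, tall round black cap 22 mm across from 54 to 84 mm above its underside; 0.11 kg. In the crate, in any of its three places, underside 6 mm above the bench, its axes along the crate's; pinch the cap from above along x, across the row. Loose, upright, origin centre of the underside.
- round_bottle_a: Not wanted. Amber glass bottle in the crate, like the square one but with a round body, 40 mm in diameter and 50 mm high, and a small low black cap, 18 mm across, its top 64 mm above the underside. Loose, origin at the centre of its underside.
- round_bottle_b: Not wanted. A second bottle, the same as round_bottle_a, in the crate.
- squat_jar: Wanted. Squat clear glass jar with a dark grey steel screw lid, 48 mm across (glass 46 mm, lid the top 16 mm) and 55 mm high, about 0.12 kg. Loose, upright, origin at the centre of its underside, z up. 
- slim_jar: Not wanted. Slim, taller clear glass jar with the same kind of dark lid, 32 mm across and 80 mm high. Loose, origin at the centre of its underside.
- borax_stick: Wanted. Plain white straight round stick (cylinder) with a flat top, 28 mm across and 60 mm high, standing on end, about 0.06 kg. Loose, upright, origin at the centre of its underside, z up. 
- ring_cone: Not wanted. White ceramic ring cone, 44 mm across at the foot, tapering almost to a point, 71 mm high. Loose, origin at the centre of its underside.
- charcoal_block: Wanted. Black rectangular soldering block, 30 mm (its x) by 76 mm (its y) by 52 mm high, about 0.09 kg. Loose, upright, origin at the centre of its underside, z up. It fits the long cell with its y axis along the tray's y axis (either way round).
Mind the look-alikes: they are no part of the job. Leave any green or purple look-alike of the charcoal_block alone.

How it is judged:
By the outcome, as a careful person would: the job done as asked, in the order asked, and still so for the second after the job is handed in, with the robot touching nothing.
It also fails if it takes over 112 s, if anything falls off the work surface, if the arm or the gripper's body presses on something with over 40 N, if the wrist force passes 120 N, or if a joint passes its speed limit or range.

ROBOT

A 6-joint arm with a two-finger parallel gripper is mounted at the origin on the work surface. World frame = base frame: x ahead of the robot, y to its left, z up, the work surface at z = 0. Lengths are in m, angles in rad, forces in N, time in s.
With the tool pointing down it reaches from about 0.35 to 0.725 m from the base axis. Payload 6 kg.
Tool frame: the origin (TCP) lies at the very end of the fingers, on their centre line; the grasp point (between the pads) lies behind it (grasp_offset is the z of the grasp point in the tool frame, in m); z points along the fingers, y is the line along which they close (so a half turn about z gives the same grasp; the last joint's range is limited). The gripper opens to 85 mm and grips with 20 to 120 N. Pads are 22 mm wide; open, the fingers measure 114 mm over their backs; the gripper's body (76 mm by 85 mm) begins 54 mm behind the grasp point. The pads swing forward as they close: fully open they stand 13 mm farther back than shut.
Start: joints at [1.659, 0.04, 0.085, 0, -1.615, -0.334], TCP at [0.146, 0.582, 0.231] pointing down, gripper open.
Joint ranges: [-2.56, 2.56], [-1.29, 2.01], [-1.08, 1.49], [-3.29, 1.98], [-2.81, -0.18], [-2.99, 2.99]. Speed limits (rad/s): [2.57, 2.57, 3.01, 3.14, 3.14, 3.14].

INTERFACE

Orientations are given as a unit quaternion [x, y, z, w].
In Python, from cell import * gives the robot as it stands.
- The arm moves only by the shell command python3 -m pendant 'ROWS' [OPENING]. ROWS is JSON, a list of rows, each a list of 4 numbers: the shift along the tool's x, y, z in m, then the turn about the tool's z in units of 6 degrees (1.0 is 6 degrees). A call has 1 to 10 rows; each row shifts and turns the commanded pose from where the row before left it, along the tool's axes as they then stand; what a row does not reach is not made up. A row lasts 1/10 s, in which the tool goes at most 50 mm and 8.59 degrees, less where a joint would pass 70% of its speed; a pose out of reach is approached as far as the arm can. A call with a gripper value outside its range is refused whole. OPENING is the finger opening in m, from 0 to 0.0854, set as the call begins (- or left out, the last holds). The fingers move at their own pace and stop on an object; the grip force is fixed at half the most. Time passes only in rows, so rows that do not move let the fingers close. It gives the time, the measured TCP pose, the force, the opening and the grip force at its end, in the units of the state.
- sense(): the state, without advancing time (a new reading comes with each control period).
- read_camera(name): name is "scene" or "top" or "wrist"; returns the picture (480x640x3 uint8, blue, green, red); there is no depth.
- calibration(name): a dict with "K" (3x3 intrinsics, pixels), "camera_from_world" (4x4, takes a point from world to camera coordinates); the wrist camera has in their place "hand_eye" (4x4, takes a point from camera to tool coordinates, whose origin is the TCP and whose axes are the flange's). Camera axes: x right, y down, z forward; pixel columns grow to the right and rows downward; lengths in m; the calibration is good to about 2 mm. A picture is of the moment at which its call begins: read the wrist's pose just before it. calibration takes no time and is no camera call.
- job_done(): hands the job in; it is judged then, once.
The state is a dict: "time_s": time; "q": joint angles; "dq": joint speeds; "tau": joint torques, N m; "tool_pos": TCP position; "eef_rot": TCP orientation; "force": force on the tool from outside, world axes, zero at the start; "torque": the same for the moment, N m; "grip_width": finger opening in m; "gripper_force": force on a finger pad.
Only numpy, scipy, OpenCV 4.12 (cv2) and the standard library are available. Lean on these libraries where they do the work, as an engineer would, in place of code of your own. Each camera call takes 0.05 s, during which the arm holds its last target. There are 200 camera calls.

## Working session

There is one attempt and no reset: what is moved stays moved. The work goes in short steps, Python scripts to look and compute and a shell command to move; the robot and the scene stay as the last step left them, time stands still between calls to the robot, and variables do not carry over. Pictures are saved under pics/ and viewed, at most 14 in all, crops included, and the job is handed in when it is done.

```bash
ls; mkdir -p pics; python3 - <<'E'
from cell import *
import cv2,numpy as np
s=sense();print({k:np.round(v,3).tolist() for k,v in s.items()})
for n in("scene","top","wrist"):
    cv2.imwrite(f"pics/{n}0.png",read_camera(n));c=calibration(n)
    print(n,{k:np.round(v,4).tolist() if not isinstance(v,str) else v for k,v in c.items()})
try: print(grasp_offset)
except Exception as e: print(e)
E
```

```text
pics
{'time_s': 0.0, 'q': [1.659, 0.041, 0.084, -0.0, -1.615, -0.334], 'dq': [0.0, 0.0, 0.0, -0.0, -0.002, 0.0], 'tau': [0.0, -36.82, 34.741, 6.932, -0.005, 0.0], 'tool_pos': [0.146, 0.582, 0.23], 'eef_rot': [0.992, -0.123, -0.0, 0.001], 'force': [0.767, 0.739, 0.322], 'torque': [-0.024, 0.01, 0.032], 'gripper_force': 0.0, 'grip_width': 0.085}
scene {'K': [[512.6474, 0.0, 319.5194], [0.0, 512.6474, 244.9442], [0.0, 0.0, 1.0]], 'camera_from_world': [[0.4791, 0.8776, -0.0165, -0.2297], [0.6248, -0.3542, -0.6959, -0.2812], [-0.6165, 0.3231, -0.718, 1.2736], [0.0, 0.0, 0.0, 1.0]]}
top {'K': [[454.2911, 0.0, 318.9585], [0.0, 454.2911, 237.6703], [0.0, 0.0, 1.0]], 'camera_from_world': [[-0.0118, -0.9998, 0.0145, -0.0035], [-0.991, 0.0097, -0.1336, 0.5053], [0.1334, -0.016, -0.9909, 1.0057], [0.0, 0.0, 0.0, 1.0]]}
wrist {'K': [[417.5059, 0.0, 318.5134], [0.0, 417.5059, 234.6106], [0.0, 0.0, 1.0]], 'hand_eye': [[0.0003, -0.9479, -0.3186, 0.0808], [1.0, 0.0006, -0.0007, 0.0005], [0.0008, -0.3186, 0.9479, -0.1424], [0.0, 0.0, 0.0, 1.0]]}
-0.0187
```

View pics/top0.png

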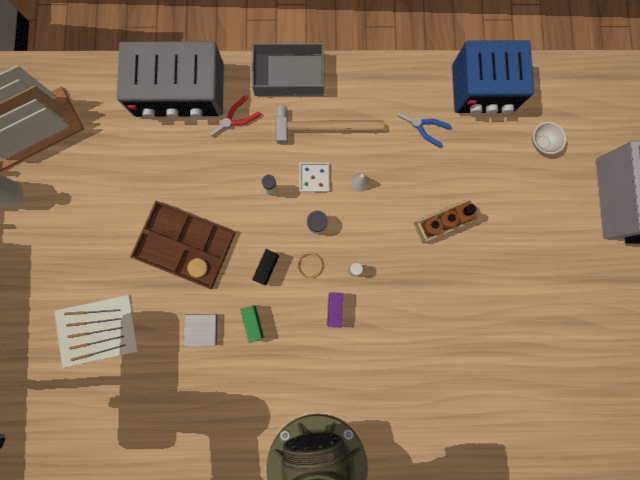

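View pics/scene0.png

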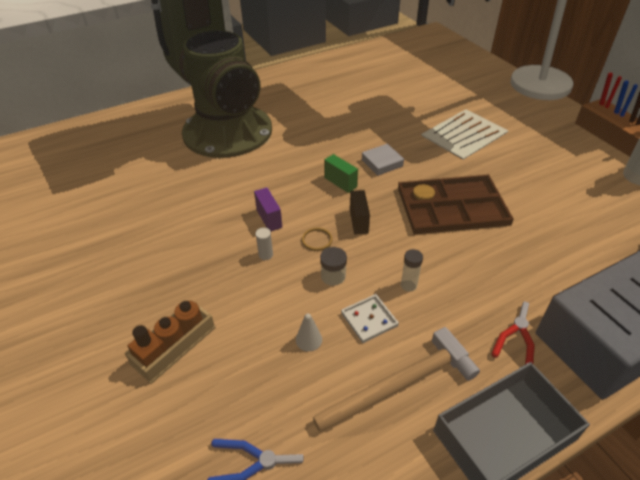

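The top view shows the candidates below, each with its pixel there:
- **Jar:** squat (317,221), slim (270,184). I choose the squat one.
- **White:** stick (356,269), cone (361,180). I choose the stick.
- **Block:** black (266,266), green (252,323), purple (335,310). I choose the black one.
- **Bottles in the crate:** (432,226), (452,218), (470,210). The last has the tall cap, which the scene view confirms at (142,335).
- **Tray:** corners at about (157,203), (236,235), (213,287), (133,252). The tin is at (197,268).

```bash
cat > h.py <<'E'
from cell import *
import cv2,numpy as np
from scipy.spatial.transform import Rotation as R
def cam(n,s=None):
    c=calibration(n)
    if n=="wrist":
        T=np.eye(4);T[:3,:3]=R.from_quat(s["eef_rot"]).as_matrix();T[:3,3]=s["tool_pos"]
        return c["K"],T@np.array(c["hand_eye"])
    return c["K"],np.linalg.inv(np.array(c["camera_from_world"]))
def cast(n,uv,z,s=None):
    K,T=cam(n,s);uv=np.atleast_2d(uv).astype(float)
    d=np.c_[uv,np.ones(len(uv))]@np.linalg.inv(K).T@T[:3,:3].T;o=T[:3,3]
    return (o+d*((z-o[2])/d[:,2])[:,None])[:,:2]
def proj(n,P,s=None):
    K,T=cam(n,s);p=np.atleast_2d(P)@np.linalg.inv(T)[:3,:3].T+np.linalg.inv(T)[:3,3];p=p@np.array(K).T
    return p[:,:2]/p[:,2:]
def go(x,y,z,phi=None):
    "rows needed: shift in present tool axes (TCP to x,y,z), and turn in units of 6 deg to bring tool x to heading phi (mod pi)"
    s=sense();M=R.from_quat(s["eef_rot"]).as_matrix();d=M.T@(np.array([x,y,z])-s["tool_pos"])
    f=np.arctan2(M[1,0],M[0,0]);u=0
    if phi is not None: u=-((phi-f+np.pi/2)%np.pi-np.pi/2)/np.radians(6)
    print("shift mm",np.round(d*1e3,1),"turn",np.round(u,2),"f",np.round(f,3),"tool",np.round(s["tool_pos"],4),"t",s["time_s"],"q6",np.round(s["q"][5],2))
E
python3 - <<'E'
from h import *
im=cv2.imread("pics/top0.png");hsv=cv2.cvtColor(im,cv2.COLOR_BGR2HSV)
def blob(name,lo,hi,box,z):
    x0,y0,x1,y1=box;m=np.zeros(hsv.shape[:2],np.uint8);m[y0:y1,x0:x1]=cv2.inRange(hsv,lo,hi)[y0:y1,x0:x1]
    c=max(cv2.findContours(m,0,2)[0],key=cv2.contourArea);r=cv2.minAreaRect(c);b=cv2.boxPoints(r)
    print(name,np.round(r[0]),"area",cv2.contourArea(c),np.round(cast("top",[r[0]],z),3),"corners",np.round(cast("top",b,z),3).tolist());return c
blob("jar",(0,0,0),(180,90,90),(300,205,335,240),.055)
blob("block",(0,0,0),(180,255,50),(250,245,285,290),.052)
blob("stick",(0,0,130),(180,60,255),(345,258,367,280),.06)
blob("tray",(0,0,0),(180,255,85),(125,195,245,295),.018)
for n,p,z in[("cap",(470,210),.09),("crate c",(432,226),.07)]: print(n,cast("top",[p],z))
c=lambda b:cv2.resize(im[b[1]:b[3],b[0]:b[2]],(400,300),interpolation=2)
cv2.imwrite("pics/crop.png",np.vstack([np.hstack([c((290,200,354,248)),c((410,190,490,250))]),np.hstack([c((240,240,304,288)),c((330,245,394,293))])]))
E
```

```text
jar [318. 221.] area 294.5 [[ 0.54  -0.006]] corners [[0.518, 0.016], [0.563, 0.015], [0.563, -0.028], [0.517, -0.027]]
block [266. 267.] area 429.5 [[0.438 0.111]] corners [[0.411, 0.14], [0.479, 0.111], [0.465, 0.082], [0.398, 0.111]]
stick [356. 269.] area 121.5 [[ 0.431 -0.089]] corners [[0.444, -0.074], [0.444, -0.103], [0.418, -0.103], [0.418, -0.074]]
tray [203. 236.] area 368.0 [[0.513 0.26 ]] corners [[0.502, 0.324], [0.567, 0.301], [0.525, 0.195], [0.46, 0.219]]
cap [[ 0.55559871 -0.33996519]]
crate c [[ 0.5240499  -0.26011883]]
```

View pics/crop.png

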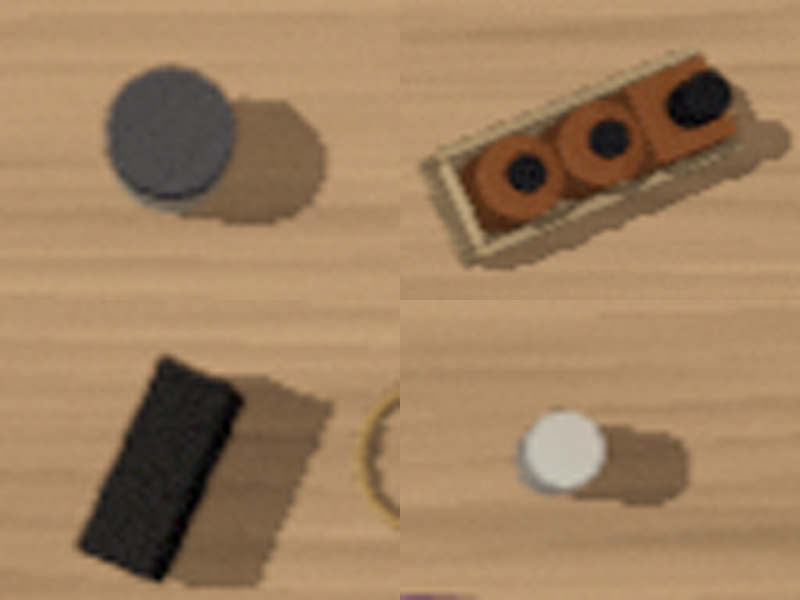

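The crop confirms the choices: a dark grey lid (squat jar), a square bottle with a tall cap at the right end of the crate, the black block and the white stick. Next is a close look at the tray.

```bash
python3 -m pendant '[[0.0385,0.0205,0,0],[0.0385,0.0205,0,0],[0.0385,0.0205,0,0],[0.0385,0.0205,0,0],[0.0385,0.0205,0,0],[0.0385,0.0205,0,0],[0.0385,0.0205,0,0],[0.0385,0.0205,0,0],[0.0385,0.0205,0,0],[0.0385,0.0205,0,0]]'
python3 -m pendant '[[0,0,0,0],[0,0,0,0],[0,0,0,0]]'
python3 - <<'E'
from h import *
s=sense();im=read_camera("wrist");cv2.imwrite("pics/w1.png",im);import pickle;pickle.dump(s,open("pics/w1.pkl","wb"))
E
```

```text
time_s: 1.15
tool_pos: [0.4705, 0.288, 0.2312]
eef_rot: [0.992, -0.123, -0.0, -0.0]
force: [0.6, 0.9, -0.3]
grip_width: 0.0853
gripper_force: 0.0
time_s: 1.45
tool_pos: [0.4691, 0.2898, 0.231]
eef_rot: [0.992, -0.122, -0.0, 0.0]
force: [0.2, 0.1, 0.1]
grip_width: 0.0856
gripper_force: 0.0
```

View pics/w1.png

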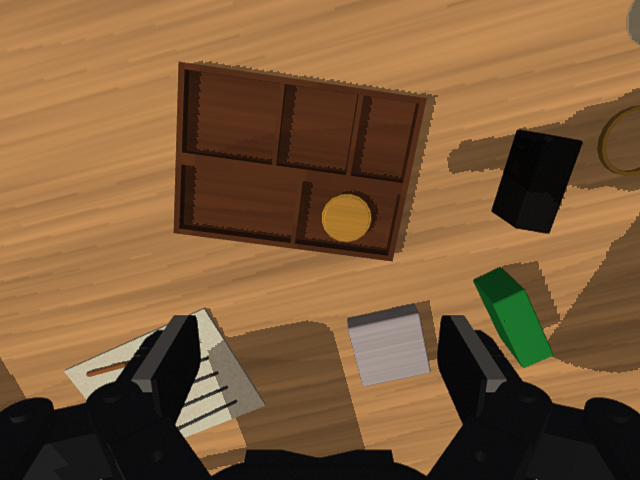

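```bash
python3 - <<'E'
from h import *;import pickle
s=pickle.load(open("pics/w1.pkl","rb"));im=cv2.imread("pics/w1.png")
b,g,r=[im[...,i].astype(float) for i in range(3)]
m=((g<0.62*r)&(r<200)&(r>20)).astype(np.uint8)*255;m[:50]=0;m[275:]=0;m[:,:160]=0;m[:,450:]=0
m=cv2.morphologyEx(m,cv2.MORPH_OPEN,np.ones((3,3)))
c=max(cv2.findContours(m,0,2)[0],key=cv2.contourArea);c=cv2.convexHull(c)[:,0]
q=cv2.approxPolyDP(c,8,True)[:,0];print(q.tolist())
w=cast("wrist",c,.018,s);rc=cv2.minAreaRect((w*1e3).astype(np.float32));print(rc);bp=cv2.boxPoints(rc);print(bp)
x,y,ww,hh=cv2.boundingRect(c)
# yaw from long axis
e=[bp[1]-bp[0],bp[2]-bp[1]];L=max(e,key=np.linalg.norm);L=L*np.sign(L[1]);psi=np.arctan2(-L[0],L[1]);print("psi",psi)
# check: tin centre px vs predicted
C=np.array(rc[0])/1e3;Rm=np.array([[np.cos(psi),-np.sin(psi)],[np.sin(psi),np.cos(psi)]])
for n,p in dict(wide=(34,57),med=(34,-15),nar=(34,-72),long=(-38,45),tin=(-38,-52)).items():
    print(n,np.round(C+Rm@np.array(p)/1e3,4), proj("wrist",[*(C+Rm@np.array(p)/1e3),.015 if n=="tin" else .005],s).round(0))
bm=((im.max(2)<45)).astype(np.uint8)*255;bm[:115]=0;bm[245:]=0;bm[:,:485]=0;bm[:,590:]=0
bc=max(cv2.findContours(bm,0,2)[0],key=cv2.contourArea);print(cv2.approxPolyDP(cv2.convexHull(bc),5,True)[:,0].tolist())
go(.540,-.006,.20,psi+np.pi/2)
E
```

```text
[[179, 62], [425, 98], [392, 259], [174, 232]]
((494.3072814941406, 305.33941650390625), (199.50486755371094, 143.67330932617188), 68.07025909423828)
[[390.41406 239.6336 ]
 [523.6916  185.97601]
 [598.2005  371.04523]
 [464.92297 424.70282]]
psi -0.38274595
wide [0.5471 0.3455] [[232. 117.]]
med [0.5202 0.2787] [[316. 129.]]
nar [0.499  0.2259] [[382. 139.]]
long [0.4759 0.3613] [[240. 201.]]
tin [0.4396 0.2713] [[346. 218.]]
[[518, 130], [582, 142], [548, 232], [515, 227], [492, 211]]
shift mm [140.7 270.   31.2] turn -13.68 f -0.245 tool [0.469  0.2901 0.2312] t 1.5 q6 0.41
```

The tray fit gives 199.5 x 143.7 mm with yaw -0.383. The tin predicted from it falls on the tin seen at (346,218), so the pose holds. Next, the jar.

```bash
python3 -m pendant '[[0.02,0.0386,0.004,0],[0.02,0.0386,0.004,0],[0.02,0.0386,0.004,0],[0.02,0.0386,0.004,0],[0.02,0.0386,0.004,0],[0.02,0.0386,0.004,0],[0.02,0.0386,0.004,0],[0,0,0,1.36],[0,0,0,1.36],[0,0,0,1.36]]'
python3 -m pendant '[[0,0,0,1.36],[0,0,0,1.36],[0,0,0,1.36],[0,0,0,1.36],[0,0,0,1.36],[0,0,0,1.36],[0,0,0,1.36],[0,0,0,1.36],[0,0,0,1.36],[0,0,0,0]]'
python3 -m pendant '[[0,0,0,0],[0,0,0,0]]' >/dev/null
python3 - <<'E'
from h import *
s=sense();im=read_camera("wrist");cv2.imwrite("pics/w2.png",im);import pickle;pickle.dump(s,open("pics/w2.pkl","wb"))
print(proj("wrist",[.54,-.006,.055],s));go(.54,-.006,.2,-.383+np.pi/2)
E
```

```text
time_s: 2.5
tool_pos: [0.5395, -0.006, 0.2033]
eef_rot: [0.943, -0.333, 0.0, -0.0]
force: [-0.0, -0.1, -0.3]
grip_width: 0.0851
gripper_force: 0.0
time_s: 3.5
tool_pos: [0.5395, -0.0055, 0.2034]
eef_rot: [-0.559, 0.829, -0.0, 0.0]
force: [0.1, -0.4, 1.1]
grip_width: 0.0856
gripper_force: 0.0
[[316.41387719 215.01809805]]
shift mm [-0.5 -0.3  3.4] turn 0.02 f -1.952 tool [ 0.5395 -0.0063  0.2034] t 3.75 q6 -0.74
```

View pics/w2.png

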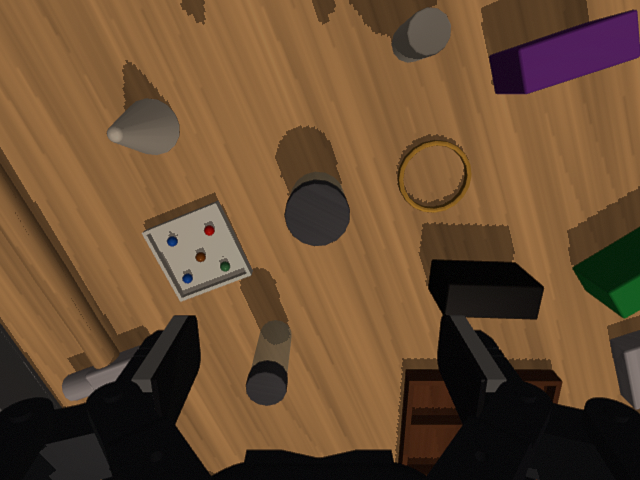

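The lid's circle is centred at about (317,212), 2 mm from the prediction. The slim jar's lid is at (267,382), clear of the fingers.

```bash
python3 - <<'E'
from h import *;import pickle
s=pickle.load(open("pics/w2.pkl","rb"));im=cv2.imread("pics/w2.png")
m=((im.max(2)<85)&(im.max(2).astype(int)-im.min(2)<16)).astype(np.uint8)*255;m[:178]=0;m[250:]=0;m[:,:275]=0;m[:,360:]=0
c=max(cv2.findContours(m,0,2)[0],key=cv2.contourArea);(u,r)=cv2.minEnclosingCircle(c);print(u,r)
p=cast("wrist",[u],.055,s)[0];print("jar",p,"slim",cast("wrist",[(267,382)],.08,s),"cone foot",cast("wrist",[(115,135)],.071,s),"stick",cast("wrist",[(429,31)],.06,s))
go(*p,.022)
E
```

```text
(317.0270690917969, 212.07264709472656) 33.21099090576172
jar [ 0.53876672 -0.00788486] slim [[0.62144821 0.09612823]] cone foot [[ 0.63852879 -0.10780337]] stick [[ 0.43042735 -0.09144419]]
shift mm [  1.7   0.2 181.4] turn 0 f -1.952 tool [ 0.5395 -0.0063  0.2034] t 3.75 q6 -0.74
```

```bash
python3 -m pendant '[[0.0017,0,0.035,0],[0,0,0.035,0],[0,0,0.035,0],[0,0,0.035,0],[0,0,0.02,0],[0,0,0.013,0],[0,0,0.0085,0],[0,0,0,0],[0,0,0,0]]'
python3 -m pendant '[[0,0,0,0],[0,0,0,0],[0,0,0,0],[0,0,0,0],[0,0,0,0],[0,0,0,0],[0,0,0,0],[0,0,0,0]]' 0.03
python3 -m pendant '[[0,0,-0.02,0],[0,0,-0.03,0],[0,0,-0.04,0],[0,0,0,0],[0,0,0,0]]'
python3 -c "
from h import *
go(.5471,.3455,.112,-.3827+np.pi/2)"
```

```text
time_s: 4.65
tool_pos: [0.5397, -0.0082, 0.023]
eef_rot: [-0.559, 0.829, -0.0, 0.001]
force: [0.0, 0.0, 0.1]
grip_width: 0.0859
gripper_force: 0.0
time_s: 5.45
tool_pos: [0.5396, -0.0082, 0.0229]
eef_rot: [-0.559, 0.829, -0.001, 0.001]
force: [0.2, -0.1, 6.1]
grip_width: 0.0467
gripper_force: 61.4
time_s: 5.95
tool_pos: [0.539, -0.008, 0.112]
eef_rot: [-0.559, 0.829, 0.0, 0.001]
force: [-0.6, -0.1, -1.3]
grip_width: 0.0463
gripper_force: 61.9
shift mm [-3.308e+02  1.250e+02  3.000e-01] turn -0.01 f -1.955 tool [ 0.539 -0.008  0.112] t 5.95 q6 -0.74
```

```bash
python3 -m pendant '[[-0.0368,0.0139,0,0],[-0.0368,0.0139,0,0],[-0.0368,0.0139,0,0],[-0.0368,0.0139,0,0],[-0.0368,0.0139,0,0],[-0.0368,0.0139,0,0],[-0.0368,0.0139,0,0],[-0.0368,0.0139,0,0],[-0.0364,0.0138,0,0],[0,0,0,0]]'
python3 -m pendant '[[0,0,0,0],[0,0,0,0],[0,0,0.03,0],[0,0,0.025,0],[0,0,0.015,0],[0,0,0.006,0],[0,0,0,0],[0,0,0,0]]'
python3 - <<'E'
from h import *
go(.5471,.3455,.0279,-.3827+np.pi/2)
s=sense();im=read_camera("wrist");cv2.imwrite("pics/w3.png",im)
E
```

```text
time_s: 6.95
tool_pos: [0.5452, 0.3485, 0.1079]
eef_rot: [-0.561, 0.828, 0.0, -0.002]
force: [-0.2, -0.0, -1.4]
grip_width: 0.0466
gripper_force: 61.9
time_s: 7.75
tool_pos: [0.5477, 0.3455, 0.0373]
eef_rot: [-0.559, 0.829, -0.0, 0.001]
force: [0.4, -0.5, -1.4]
grip_width: 0.0466
gripper_force: 61.9
shift mm [0.2 0.6 9.4] turn -0.01 f -1.955 tool [0.5477 0.3455 0.0373] t 7.75 q6 -1.26
```

View pics/w3.png

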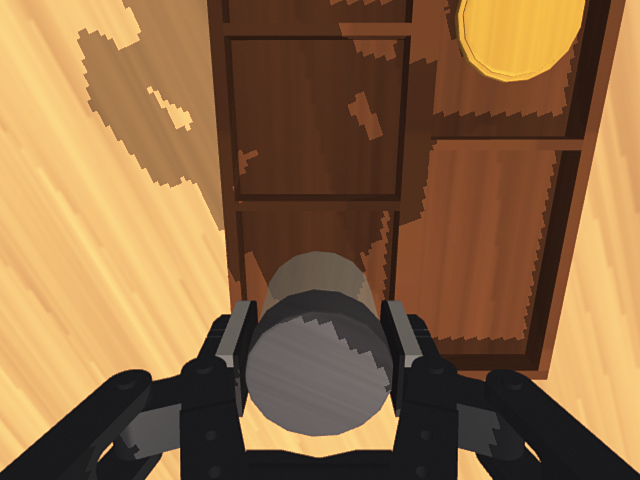

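The jar sits over the wide cell with the walls clear on both sides. I'll lower it to contact and release.

```bash
python3 -m pendant '[[0,0.0005,0.005,0],[0,0,0.003,0],[0,0,0.001,0],[0,0,0,0],[0,0,0,0]]'
python3 -m pendant '[[0,0,0.001,0],[0,0,0,0],[0,0,0,0]]'
```

```text
time_s: 8.3
tool_pos: [0.5468, 0.3457, 0.0279]
eef_rot: [-0.559, 0.829, -0.0, 0.001]
force: [-3.8, -0.4, 6.1]
grip_width: 0.0463
gripper_force: 62.5
time_s: 8.6
tool_pos: [0.5469, 0.3458, 0.0279]
eef_rot: [-0.559, 0.829, -0.0, 0.001]
force: [-4.7, -2.1, 10.1]
grip_width: 0.0466
gripper_force: 63.0
```

```bash
python3 -m pendant '[[0,0,0,0],[0,0,0,0],[0,0,0,0],[0,0,0,0],[0,0,0,0]]' 0.068
python3 -m pendant '[[0,0,-0.01,0],[0,0,-0.04,0],[0,0,-0.04,0],[0,0,-0.04,0],[0,0,-0.03,0],[0,0,-0.02,0],[0,0,0,0]]'
python3 -c "
from h import *
go(.5556,-.34,.208,.38+np.pi/2)"
```

```text
time_s: 9.1
tool_pos: [0.5465, 0.3453, 0.0255]
eef_rot: [-0.559, 0.829, -0.0, -0.0]
force: [0.9, 0.5, 0.3]
grip_width: 0.0678
gripper_force: 0.0
time_s: 9.8
tool_pos: [0.5478, 0.346, 0.2112]
eef_rot: [-0.559, 0.829, 0.0, 0.004]
force: [-0.4, -0.1, 0.6]
grip_width: 0.068
gripper_force: 0.0
shift mm [ 6.331e+02 -2.643e+02  2.000e-01] turn -7.3 f -1.955 tool [0.5478 0.346  0.2112] t 9.8 q6 -1.26
```

```bash
python3 -m pendant '[[0.0422,-0.0176,0,0],[0.0422,-0.0176,0,0],[0.0422,-0.0176,0,0],[0.0422,-0.0176,0,0],[0.0422,-0.0176,0,0],[0.0422,-0.0176,0,0],[0.0422,-0.0176,0,0],[0.0422,-0.0176,0,0],[0.0422,-0.0176,0,0],[0.0422,-0.0176,0,0]]' >/dev/null
python3 -m pendant '[[0.0422,-0.0176,0,0],[0.0422,-0.0176,0,0],[0.0422,-0.0176,0,0],[0.0422,-0.0176,0,0],[0.0422,-0.0176,0,0],[0,0,0,-1.3],[0,0,0,-1.3],[0,0,0,-1.3],[0,0,0,-1.3],[0,0,0,-1.3]]'
python3 -m pendant '[[0,0,0,-0.8],[0,0,0,0],[0,0,0,0],[0,0,0,0]]' >/dev/null
python3 - <<'E'
from h import *;import pickle
s=sense();im=read_camera("wrist");cv2.imwrite("pics/w4.png",im);pickle.dump(s,open("pics/w4.pkl","wb"))
go(.5556,-.34,.208,.38+np.pi/2)
E
```

```text
time_s: 11.8
tool_pos: [0.5538, -0.3403, 0.2053]
eef_rot: [0.805, -0.593, -0.0, 0.0]
force: [0.5, -0.4, -0.4]
grip_width: 0.068
gripper_force: 0.0
shift mm [ 0.2 -1.6 -2.3] turn -0.01 f -1.192 tool [ 0.554  -0.3404  0.2057] t 12.25 q6 0.62
```

View pics/w4.png

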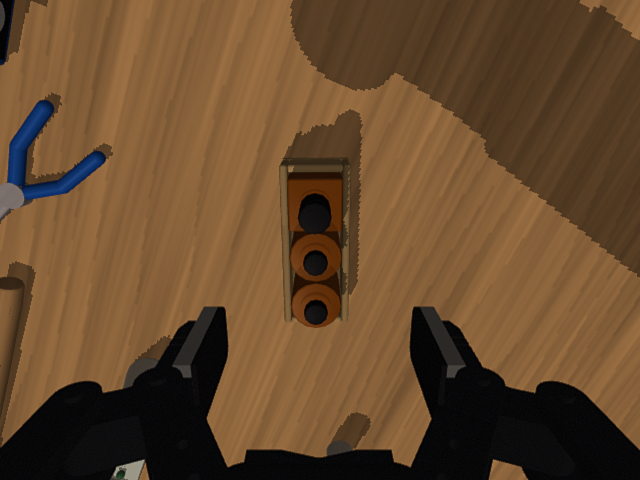

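The square bottle's tall cap is at about (315,215), at the far end of the row. The low caps are at (316,263) and (316,312).

```bash
python3 - <<'E'
from h import *;import pickle
s=pickle.load(open("pics/w4.pkl","rb"));im=cv2.imread("pics/w4.png")
m=((im.max(2)<40)).astype(np.uint8)*255;m[:180]=0;m[340:]=0;m[:,:290]=0;m[:,342:]=0
for c in cv2.findContours(m,0,2)[0]:
    if cv2.contourArea(c)>80:
        x,y,w,h=cv2.boundingRect(c);print("blob",x,y,w,h)
        # top disc = lower part (nearest the image's lower edge): circle from width
        z=.09 if h>30 else .07; u=(x+w/2,y+h-w/2); print(cast("wrist",[u,(x,u[1]),(x+w,u[1])],z,s).round(4).tolist())
e=cast("wrist",[(282,165),(288,318),(348,160),(345,320)],.036,s);print(e.round(4).tolist())
for a,b in((0,1),(2,3)): d=e[b]-e[a];print("yaw",np.arctan2(-d[0],d[1]),np.linalg.norm(d))
E
```

```text
blob 304 300 24 25
[[0.5273, -0.2713], [0.5357, -0.268], [0.5189, -0.2746]]
blob 292 273 48 24
[[0.5393, -0.3017], [0.5555, -0.2952], [0.5232, -0.3081]]
blob 303 250 25 26
[[0.5424, -0.3085], [0.5508, -0.3051], [0.5341, -0.3118]]
blob 291 193 50 55
[[0.5555, -0.3427], [0.5705, -0.3367], [0.5404, -0.3486]]
[[0.5899, -0.3599], [0.5407, -0.2403], [0.5456, -0.3815], [0.4952, -0.2564]]
yaw 0.3904172713441707 0.12926687401297263
yaw 0.3827814555690012 0.13489260581746546
```

```bash
python3 - <<'E'
from h import *;import pickle
s=pickle.load(open("pics/w4.pkl","rb"));print(proj("wrist",[[.5577,-.346,.09],[.5577,-.346,.06]],s))
im=cv2.imread("pics/w4.png");print(im[190:262:3,315].max(1).tolist())
print(im[214,285:350:2].max(1).tolist())
go(.5577,-.346,.064,.386+np.pi/2)
E
```

```text
[[314.66768369 217.15129872]
 [315.03537057 205.36131605]]
[80, 39, 4, 3, 6, 12, 15, 18, 15, 16, 18, 17, 20, 22, 19, 90, 94, 96, 82, 99, 30, 5, 17, 15]
[125, 82, 93, 104, 102, 103, 105, 8, 20, 18, 18, 17, 16, 18, 19, 15, 17, 16, 16, 14, 16, 14, 9, 78, 93, 92, 92, 94, 75, 60, 80, 127, 91]
shift mm [  6.6  -1.3 141.7] turn -0.07 f -1.192 tool [ 0.554  -0.3404  0.2057] t 12.25 q6 0.62
```

The prediction (315,217) falls on the cap's top disc, so I'll grasp there.

```bash
python3 -m pendant '[[0.0066,-0.0013,0.035,-0.07],[0,0,0.035,0],[0,0,0.03,0],[0,0,0.02,0],[0,0,0.012,0],[0,0,0.0095,0],[0,0,0,0],[0,0,0,0]]'
python3 -m pendant '[[0,0,0,0],[0,0,0,0],[0,0,0,0],[0,0,0,0],[0,0,0,0],[0,0,0,0],[0,0,0,0],[0,0,0,0]]' 0.01
python3 -m pendant '[[0,0,-0.01,0],[0,0,-0.015,0],[0,0,-0.02,0],[0,0,-0.02,0],[0,0,-0.03,0],[0,0,-0.02,0],[0,0,0,0],[0,0,0,0]]'
python3 - <<'E'
from h import *
go(.5202,.2787,.179,-.3827+np.pi/2)
cv2.imwrite("pics/w5.png",np.hstack([cv2.resize(read_camera("wrist"),(400,300)),cv2.resize(read_camera("scene")[250:430,80:320],(400,300))]))
E
```

```text
time_s: 13.05
tool_pos: [0.5583, -0.3463, 0.0655]
eef_rot: [0.83, -0.558, 0.001, 0.0]
force: [0.4, -0.0, 0.7]
grip_width: 0.0678
gripper_force: 0.0
time_s: 13.85
tool_pos: [0.5582, -0.3462, 0.0651]
eef_rot: [0.83, -0.558, 0.001, -0.0]
force: [1.5, 0.5, 5.0]
grip_width: 0.0203
gripper_force: 58.7
time_s: 14.65
tool_pos: [0.5575, -0.3459, 0.1796]
eef_rot: [0.83, -0.558, -0.0, -0.0]
force: [-0.2, 0.5, -1.4]
grip_width: 0.0197
gripper_force: 59.1
shift mm [-592.4 -201.5    0.8] turn 7.35 f -1.183 tool [ 0.5575 -0.3459  0.1796] t 14.65 q6 0.64
```

View pics/w5.png

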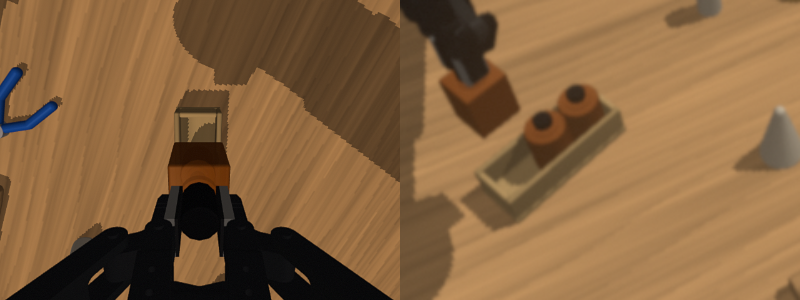

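The bottle is held upright and the two round bottles still stand in the crate.

```bash
python3 -m pendant '[[-0.0423,-0.0144,0,0],[-0.0423,-0.0144,0,0],[-0.0423,-0.0144,0,0],[-0.0423,-0.0144,0,0],[-0.0423,-0.0144,0,0],[-0.0423,-0.0144,0,0],[-0.0423,-0.0144,0,0],[-0.0423,-0.0144,0,0],[-0.0423,-0.0144,0,0],[-0.0423,-0.0144,0,0]]' >/dev/null
python3 -m pendant '[[-0.0423,-0.0144,0,0],[-0.0423,-0.0144,0,0],[-0.0423,-0.0144,0,0],[-0.0423,-0.0144,0,0],[0,0,0,1.2],[0,0,0,1.2],[0,0,0,1.2],[0,0,0,1.2],[0,0,0,1.2],[0,0,0,1.35]]'
python3 -m pendant '[[0,0,0,0],[0,0,0.03,0],[0,0,0.03,0],[0,0,0.02,0],[0,0,0.01,0],[0,0,0,0],[0,0,0,0]]'
python3 - <<'E'
from h import *
go(.5202,.2787,.0641,-.3827+np.pi/2)
cv2.imwrite("pics/w6.png",read_camera("wrist"))
E
```

```text
time_s: 16.75
tool_pos: [0.5199, 0.278, 0.1777]
eef_rot: [-0.558, 0.83, -0.0, -0.001]
force: [0.2, 0.3, -1.2]
grip_width: 0.02
gripper_force: 59.2
time_s: 17.45
tool_pos: [0.521, 0.2786, 0.0903]
eef_rot: [-0.561, 0.828, -0.0, 0.001]
force: [-0.5, -0.5, -0.3]
grip_width: 0.0199
gripper_force: 59.2
shift mm [ 0.2  0.8 26.2] turn 0.02 f -1.951 tool [0.521  0.2786 0.0903] t 17.45 q6 -1.21
```

View pics/w6.png

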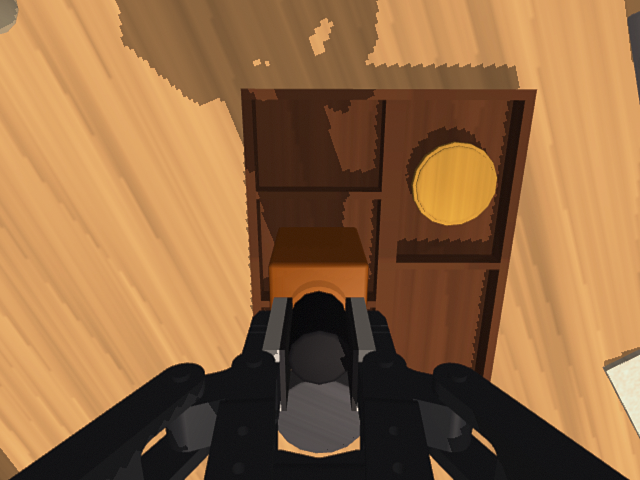

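The bottle is over the medium cell and square to it, clear of the jar. Lowering it now.

```bash
python3 -m pendant '[[0,0.0008,0.012,0],[0,0,0.008,0],[0,0,0.004,0],[0,0,0.0015,0],[0,0,0.001,0],[0,0,0,0],[0,0,0,0]]'
```

```text
time_s: 18.2
tool_pos: [0.52, 0.2787, 0.064]
eef_rot: [-0.56, 0.828, -0.0, 0.0]
force: [-2.4, -1.5, 6.2]
grip_width: 0.0202
gripper_force: 59.8
```

```bash
python3 -m pendant '[[0,0,0,0],[0,0,0,0],[0,0,0,0],[0,0,0,0],[0,0,0,0]]' 0.055
python3 -m pendant '[[0,0,-0.015,0],[0,0,-0.04,0],[0,0,-0.04,0],[0,0,-0.03,0],[0,0,-0.015,0],[0,0,0,0]]'
python3 -c "
from h import *
go(.4304,-.0914,.2,-.3827+np.pi/2)"
```

```text
time_s: 18.7
tool_pos: [0.5197, 0.2787, 0.0626]
eef_rot: [-0.56, 0.828, -0.0, -0.0]
force: [-0.1, -0.7, -0.4]
grip_width: 0.0547
gripper_force: 0.0
time_s: 19.3
tool_pos: [0.5206, 0.2793, 0.2062]
eef_rot: [-0.56, 0.828, 0.0, 0.003]
force: [0.6, -0.6, 0.4]
grip_width: 0.0549
gripper_force: 0.0
shift mm [377.6 -54.5   4.7] turn 0.01 f -1.953 tool [0.5206 0.2793 0.2062] t 19.3 q6 -1.21
```

```bash
python3 -m pendant '[[0.042,-0.006,0,0],[0.042,-0.006,0,0],[0.042,-0.006,0,0],[0.042,-0.006,0,0],[0.042,-0.006,0,0],[0.042,-0.006,0,0],[0.042,-0.006,0,0],[0.042,-0.006,0,0],[0.042,-0.006,0,0],[0,0,0,0]]' >/dev/null
python3 -m pendant '[[0,0,0,0],[0,0,0,0],[0,0,0,0]]' >/dev/null
python3 - <<'E'
from h import *
s=sense();im=read_camera("wrist");cv2.imwrite("pics/w7.png",im)
hsv=cv2.cvtColor(im,cv2.COLOR_BGR2HSV);m=cv2.inRange(hsv,(0,0,90),(180,70,255));m[:100]=0;m[300:]=0;m[:,:230]=0;m[:,400:]=0
for c in cv2.findContours(m,0,2)[0]:
    if cv2.contourArea(c)>200:
        u,r=cv2.minEnclosingCircle(c);b=cv2.boundingRect(c);print(u,r,b,cast("wrist",[u],.06,s))
print("pred",proj("wrist",[.4304,-.0914,.06],s));go(.4304,-.0914,.2)
E
```

```text
(314.8914489746094, 216.56907653808594) 18.945659637451172 (296, 199, 38, 37) [[ 0.43014458 -0.09197556]]
pred [[314.86044678 217.4220629 ]]
shift mm [-0.3 -1.2  2.4] turn 0 f -1.951 tool [ 0.4291 -0.0912  0.2024] t 20.65 q6 -0.64
```

View pics/w7.png

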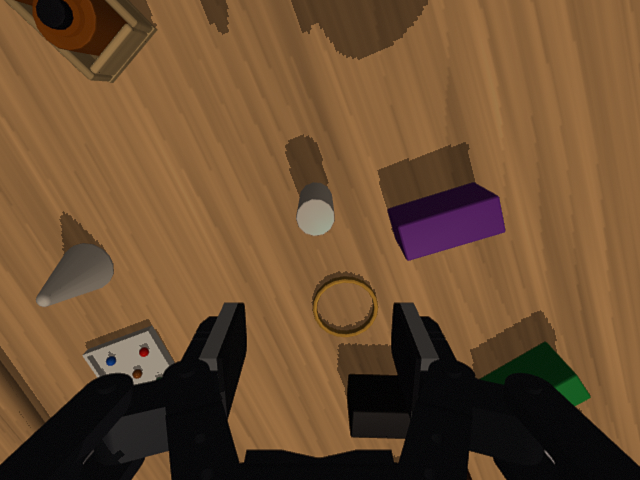

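The stick's top is at (315,217). The purple block's edge at (390,220) leaves room if I narrow the fingers to 45 mm.

```bash
python3 -c "
from h import *
go(.4301,-.092,.027)"
python3 -m pendant '[[0,0,0.035,0],[0.0003,-0.001,0.035,0],[0,0,0.035,0],[0,0,0.035,0],[0,0,0.02,0],[0,0,0.01,0],[0,0,0.005,0],[0,0,0,0],[0,0,0,0]]' 0.045
python3 -m pendant '[[0,0,0,0],[0,0,0,0],[0,0,0,0],[0,0,0,0],[0,0,0,0],[0,0,0,0]]' 0.015
python3 -m pendant '[[0,0,-0.02,0],[0,0,-0.04,0],[0,0,-0.04,0],[0,0,-0.03,0],[0,0,0,0],[0,0,0,0]]'
python3 -c "
from h import *
go(.499,.2259,.157,-.3827+np.pi/2)"
```

```text
shift mm [  0.3  -1.3 175.4] turn 0 f -1.951 tool [ 0.4291 -0.0912  0.2024] t 20.65 q6 -0.64
time_s: 21.55
tool_pos: [0.4307, -0.0926, 0.0291]
eef_rot: [-0.56, 0.828, -0.001, 0.001]
force: [-0.5, -0.2, 0.1]
grip_width: 0.0449
gripper_force: 0.0
time_s: 22.15
tool_pos: [0.4306, -0.0928, 0.0291]
eef_rot: [-0.56, 0.828, -0.001, 0.001]
force: [-0.4, 0.8, 6.3]
grip_width: 0.0261
gripper_force: 58.9
time_s: 22.75
tool_pos: [0.4298, -0.0926, 0.1578]
eef_rot: [-0.56, 0.828, 0.0, 0.0]
force: [-0.5, 0.3, -1.9]
grip_width: 0.0267
gripper_force: 59.2
shift mm [-321.3   54.5    1.1] turn 0.01 f -1.953 tool [ 0.4298 -0.0926  0.1578] t 22.75 q6 -0.63
```

```bash
python3 -m pendant '[[-0.0401,0.0068,0,0],[-0.0401,0.0068,0,0],[-0.0401,0.0068,0,0],[-0.0401,0.0068,0,0],[-0.0401,0.0068,0,0],[-0.0401,0.0068,0,0],[-0.0401,0.0068,0,0],[-0.0401,0.0068,0,0],[0,0,0,0],[0,0,0,0]]'
python3 -m pendant '[[0,0,0.035,0],[0,0,0.035,0],[0,0,0.02,0],[0,0,0.01,0],[0,0,0,0],[0,0,0,0]]'
python3 - <<'E'
from h import *
go(.499,.2259,.0341,-.3827+np.pi/2)
cv2.imwrite("pics/w8.png",read_camera("wrist"))
E
```

```text
time_s: 23.75
tool_pos: [0.498, 0.2254, 0.1554]
eef_rot: [-0.561, 0.828, -0.0, -0.002]
force: [-0.2, -1.4, -1.0]
grip_width: 0.0262
gripper_force: 59.2
time_s: 24.35
tool_pos: [0.4995, 0.225, 0.0591]
eef_rot: [-0.56, 0.829, -0.0, 0.001]
force: [0.2, -0.4, -0.2]
grip_width: 0.0262
gripper_force: 59.1
shift mm [-0.7  0.8 25. ] turn 0.0 f -1.953 tool [0.4995 0.225  0.0591] t 24.35 q6 -1.17
```

View pics/w8.png

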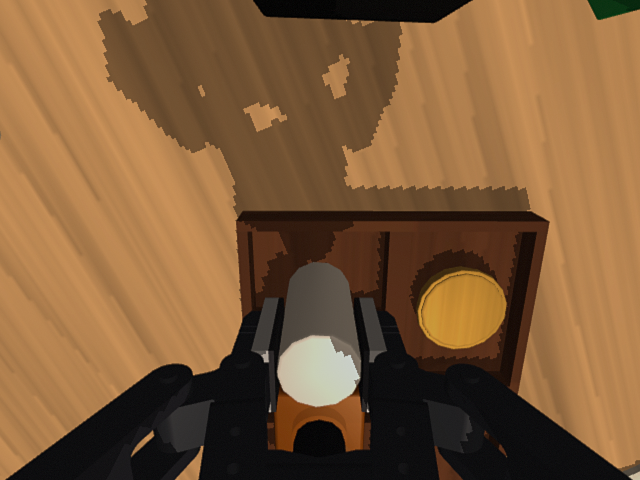

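The stick is upright over the narrow cell and clear of the bottle. I'll lower it and release.

```bash
python3 -m pendant '[[-0.0007,0.0008,0.012,0],[0,0,0.007,0],[0,0,0.004,0],[0,0,0.0015,0],[0,0,0.001,0],[0,0,0,0],[0,0,0,0]]'
```

```text
time_s: 25.1
tool_pos: [0.4988, 0.2262, 0.034]
eef_rot: [-0.56, 0.828, -0.0, 0.0]
force: [-4.0, -1.4, 9.5]
grip_width: 0.0266
gripper_force: 60.3
```

```bash
python3 -m pendant '[[0,0,0,0],[0,0,0,0],[0,0,0,0],[0,0,0,0]]' 0.05
python3 -m pendant '[[0,0,-0.015,0],[0,0,-0.04,0],[0,0,-0.04,0],[0,0,-0.04,0],[0,0,-0.03,0],[0,0,0,0]]'
python3 -c "
from h import *
go(.438,.111,.2,-.4)"
```

```text
time_s: 25.5
tool_pos: [0.4983, 0.226, 0.032]
eef_rot: [-0.56, 0.828, -0.0, -0.0]
force: [-0.3, 0.3, 0.4]
grip_width: 0.05
gripper_force: 0.0
time_s: 26.1
tool_pos: [0.5003, 0.2268, 0.2045]
eef_rot: [-0.56, 0.828, -0.0, 0.005]
force: [-0.3, 0.1, -0.4]
grip_width: 0.0496
gripper_force: 0.0
shift mm [130.7  14.7   3.3] turn -14.83 f -1.953 tool [0.5003 0.2268 0.2045] t 26.1 q6 -1.18
```

```bash
python3 -m pendant '[[0.0435,0.0049,0,0],[0.0435,0.0049,0,0],[0.0435,0.0049,0,0],[0,0,0,-1.35],[0,0,0,-1.35],[0,0,0,-1.35],[0,0,0,-1.35],[0,0,0,-1.35],[0,0,0,-1.35],[0,0,0,-1.35]]' 0.07 >/dev/null
python3 -m pendant '[[0,0,0,-1.35],[0,0,0,-1.35],[0,0,0,-1.35],[0,0,0,-1.35],[0,0,0,0],[0,0,0,0],[0,0,0,0]]'
python3 - <<'E'
from h import *;import pickle
s=sense();im=read_camera("wrist");cv2.imwrite("pics/w9.png",im);pickle.dump(s,open("pics/w9.pkl","wb"))
print(proj("wrist",[[.411,.14,.052],[.479,.111,.052],[.465,.082,.052],[.398,.111,.052]],s).round())
go(.438,.111,.2,-.4)
E
```

```text
time_s: 27.8
tool_pos: [0.4361, 0.1104, 0.1975]
eef_rot: [0.98, -0.199, 0.0, 0.0]
force: [-0.9, -0.0, 0.7]
grip_width: 0.0699
gripper_force: 0.0
[[294. 259.]
 [293. 158.]
 [340. 161.]
 [337. 259.]]
shift mm [ 1.5 -1.3 -2.6] turn 0.0 f -0.4 tool [0.4361 0.1104 0.1974] t 27.85 q6 0.47
```

View pics/w9.png

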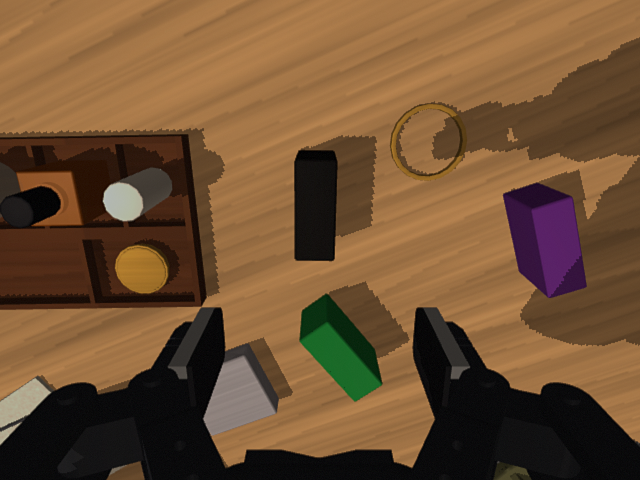

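```bash
python3 - <<'E'
from h import *;import pickle
s=pickle.load(open("pics/w9.pkl","rb"));im=cv2.imread("pics/w9.png")
m=(im.max(2)<32).astype(np.uint8)*255;m[:140]=0;m[270:]=0;m[:,:280]=0;m[:,350:]=0
c=max(cv2.findContours(m,0,2)[0],key=cv2.contourArea);print(cv2.approxPolyDP(cv2.convexHull(c),4,True)[:,0].tolist())
w=cast("wrist",[(295,159),(336,159),(334.5,260),(296,260)],.052,s);print(w.round(4).tolist(),w.mean(0))
print([np.linalg.norm(w[i]-w[i-1]).round(4) for i in range(4)])
d=(w[0]+w[1]-w[2]-w[3]);print("phi long",np.arctan2(d[1],d[0]))
go(*w.mean(0),.024,np.arctan2(d[1],d[0]))
E
```

```text
[[301, 150], [333, 151], [336, 159], [331, 260], [295, 258], [295, 161]]
[[0.4779, 0.1097], [0.467, 0.0838], [0.3983, 0.113], [0.4095, 0.1393]] [0.43816899 0.11147119]
[np.float64(0.0746), np.float64(0.0281), np.float64(0.0746), np.float64(0.0286)]
phi long -0.4048794729493547
shift mm [  1.5  -1.8 173.4] turn 0.05 f -0.4 tool [0.4361 0.1104 0.1974] t 27.85 q6 0.47
```

The block measures 75 x 28 mm, which is as it should be, and the tool lines up with it.

```bash
python3 -m pendant '[[0.0015,-0.0018,0.035,0.05],[0,0,0.035,0],[0,0,0.035,0],[0,0,0.032,0],[0,0,0.02,0],[0,0,0.01,0],[0,0,0.006,0],[0,0,0,0],[0,0,0,0]]'
python3 -m pendant '[[0,0,0,0],[0,0,0,0],[0,0,0,0],[0,0,0,0],[0,0,0,0],[0,0,0,0],[0,0,0,0],[0,0,0,0]]' 0.015
python3 -m pendant '[[0,0,-0.02,0],[0,0,-0.04,0],[0,0,-0.04,0],[0,0,-0.03,0],[0,0,0,0],[0,0,0,0]]'
python3 -c "
from h import *
go(.4759,.3613,.154,-.3827+np.pi/2)"
```

```text
time_s: 28.75
tool_pos: [0.4388, 0.1119, 0.0255]
eef_rot: [0.98, -0.2, 0.001, -0.0]
force: [-0.0, -0.2, -0.5]
grip_width: 0.0703
gripper_force: 0.0
time_s: 29.55
tool_pos: [0.4387, 0.1118, 0.025]
eef_rot: [0.98, -0.2, 0.001, -0.0]
force: [-1.1, 0.9, 5.1]
grip_width: 0.029
gripper_force: 60.3
time_s: 30.15
tool_pos: [0.4379, 0.1117, 0.1537]
eef_rot: [0.98, -0.2, -0.0, -0.0]
force: [0.1, 0.3, -1.0]
grip_width: 0.0291
gripper_force: 59.5
shift mm [ -62.9 -244.5   -0.3] turn 14.81 f -0.403 tool [0.4379 0.1117 0.1537] t 30.15 q6 0.47
```

```bash
python3 -m pendant '[[-0.0105,-0.0408,0,0],[-0.0105,-0.0408,0,0],[-0.0105,-0.0408,0,0],[-0.0105,-0.0408,0,0],[-0.0105,-0.0408,0,0],[-0.0105,-0.0408,0,0],[0,0,0,1.23],[0,0,0,1.23],[0,0,0,1.23],[0,0,0,1.23]]' >/dev/null
python3 -m pendant '[[0,0,0,1.24],[0,0,0,1.24],[0,0,0,1.24],[0,0,0,1.23],[0,0,0,1.23],[0,0,0,1.24],[0,0,0,1.24],[0,0,0,1.23],[0,0,0,0],[0,0,0,0]]'
python3 -c "
from h import *
go(.4759,.3613,.030,-.3827+np.pi/2)"
```

```text
time_s: 32.15
tool_pos: [0.4757, 0.361, 0.1525]
eef_rot: [-0.561, 0.828, -0.0, -0.001]
force: [1.0, -0.3, -0.2]
grip_width: 0.0289
gripper_force: 59.7
shift mm [ -0.7  -0.2 122.5] turn 0.03 f -1.95 tool [0.4757 0.361  0.1525] t 32.15 q6 -1.36
```

```bash
python3 -m pendant '[[-0.0005,0,0.035,0],[0,0,0.035,0],[0,0,0.022,0],[0,0,0.01,0],[0,0,0,0],[0,0,0,0]]'
python3 - <<'E'
from h import *
go(.4759,.3613,.0300,-.3827+np.pi/2)
cv2.imwrite("pics/w10.png",read_camera("wrist"))
E
```

```text
time_s: 32.75
tool_pos: [0.477, 0.3623, 0.0536]
eef_rot: [-0.56, 0.828, -0.0, 0.001]
force: [-0.2, 0.2, -0.5]
grip_width: 0.0293
gripper_force: 59.8
shift mm [ 1.4  0.7 23.6] turn 0.01 f -1.953 tool [0.477  0.3623 0.0536] t 32.75 q6 -1.37
```

View pics/w10.png

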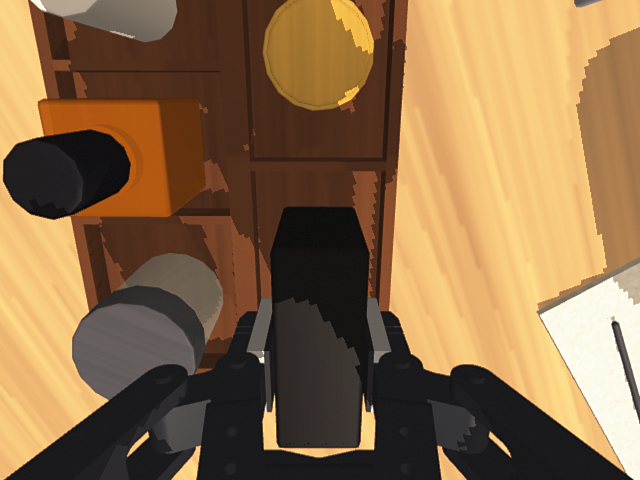

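The block is over the long cell and aligned with it, with the jar beside it still clear. I'll lower gently, watching the force.

```bash
python3 -m pendant '[[0.0014,0.0007,0.008,0],[0,0,0.006,0],[0,0,0,0]]'
python3 -m pendant '[[0,0,0.005,0],[0,0,0.0035,0],[0,0,0.0015,0],[0,0,0.0005,0],[0,0,0,0],[0,0,0,0]]'
```

```text
time_s: 33.1
tool_pos: [0.4747, 0.3604, 0.0371]
eef_rot: [-0.56, 0.829, -0.0, -0.001]
force: [-0.9, -0.2, -1.5]
grip_width: 0.0291
gripper_force: 59.8
time_s: 33.7
tool_pos: [0.4756, 0.3611, 0.03]
eef_rot: [-0.56, 0.829, -0.0, 0.001]
force: [-4.8, -3.2, 9.7]
grip_width: 0.0291
gripper_force: 61.1
```

```bash
python3 -m pendant '[[0,0,0,0],[0,0,0,0],[0,0,0,0],[0,0,0,0]]' 0.045
python3 -m pendant '[[0,0,-0.01,0],[0,0,-0.03,0],[0,0,-0.04,0],[0,0,-0.04,0],[0,0,-0.04,0],[0,0,-0.03,0],[0,0,0,0],[0,0,0,0]]'
python3 - <<'E'
from h import *
cv2.imwrite("pics/fin.png",np.hstack([cv2.resize(read_camera("scene")[150:390,80:540],(460,240)),cv2.resize(read_camera("top")[180:300,120:250],(260,240))]))
E
```

```text
time_s: 34.1
tool_pos: [0.4752, 0.3608, 0.0274]
eef_rot: [-0.56, 0.829, -0.0, -0.0]
force: [0.1, -0.1, 0.3]
grip_width: 0.045
gripper_force: 0.0
time_s: 34.9
tool_pos: [0.4753, 0.3612, 0.219]
eef_rot: [-0.56, 0.829, 0.0, 0.001]
force: [-0.1, 0.6, -1.3]
grip_width: 0.0447
gripper_force: 0.0
```

View pics/fin.png

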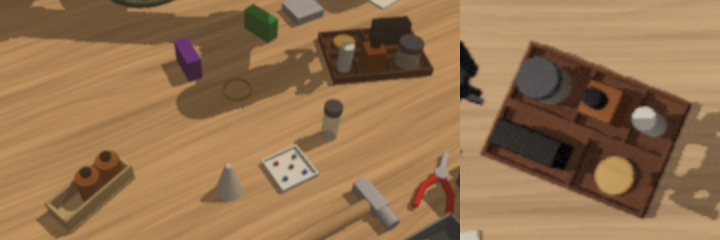

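All four things stand in their cells. The slim jar, the cone and the round bottles stand where they were.

```bash
python3 -c "
from cell import *
print(job_done())"
```

```text
the job is handed in; nothing more can be done
None
```

The tray is packed and the job handed in at about 35 s: jar, square bottle, stick and black block are each upright and released in their own cells, and the things that don't belong still stand where they were.

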